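Fit the tube plate onto the rack's two posts

ROBOT

A 6-joint arm with a two-finger parallel gripper is mounted at the origin on the work surface. World frame = base frame: x ahead of the robot, y to its left, z up, the work surface at z = 0. Lengths are in mm, angles in degrees, forces in N, time in s.
With the tool pointing down it reaches from about 350 to 850 mm from the base axis. Payload 8.1 kg.
Tool frame: the origin (TCP) lies between the finger pads; the fingertips stand 17 mm ahead of it and the grasp point (between the pads) lies 2 mm behind it; z points along the fingers, y is the line along which they close (so a half turn about z gives the same grasp; the last joint's range is limited). The gripper opens to 85 mm and grips with 20 to 120 N. Pads are 22 mm wide; open, the fingers measure 114 mm over their backs; the gripper's body (76 mm by 85 mm) begins 54 mm behind the grasp point. The pads swing forward as they close: fully open they stand 13 mm farther back than shut.
Start: joints at [-70.611, 7.471, 85.268, -0, 87.261, -4.893], TCP at [246.756, -546.916, 248.292] pointing down, gripper open.
Joint ranges: [-169.43, 169.43], [-51.17, 129.36], [1.28, 143.12], [-76.62, 256.62], [0, 156.53], [-152.29, 152.29]. Speed limits (degrees/s): [136.94, 136.94, 159.86, 180, 180, 180].

INTERFACE

Orientations are given as [roll, pitch, yaw] about the fixed x, y, z axes, in that order (R = Rz(yaw) Ry(pitch) Rx(roll)).
In Python, from bench import sense, snapshot, hand_in, trace, place_of gives the robot as it stands.
- The arm moves only by the shell command python3 -m handwheel 'ROWS' [FORCE]. ROWS is JSON, a list of rows, each a list of 7 numbers: the opening, from -1 (shut) to 1 (fully open), then the shift along the tool's x, y, z in cm, then the turn, a rotation vector about the tool's x, y, z in rad. A call has 1 to 12 rows; each row shifts and turns the commanded pose from where the row before left it, along the tool's axes as they then stand; what a row does not reach is not made up. A row lasts 1/12 s, in which the tool goes at most 41.7 mm and 7.16 degrees, less where a joint would pass 70% of its speed; a pose out of reach is approached as far as the arm can. A call with a gripper value outside its range is refused whole. The fingers move at their own pace and stop on an object; FORCE is the grip in N (left out, the last holds). Time passes only in rows, so rows that do not move let the fingers close. It gives the time, the measured TCP pose, the force, the opening and the grip force at its end, in the units of the state.
- sense(): the state, without advancing time (a new reading comes with each control period).
- snapshot(name): name is "scene" or "side" or "wrist"; returns a dict with "image" (480x640x3 uint8, red, green, blue), "intrinsics" (3x3 intrinsics, pixels), "R" (3x3) and "t" (3): a world point X has camera coordinates R X + t. Camera axes: x right, y down, z forward; pixel columns grow to the right and rows downward; lengths in mm; the calibration is good to about 2 mm. A picture is of the moment at which its call begins. There is no depth.
- hand_in(): hands the job in; it is judged then, once.
Trained networks look in a picture, given as the dict that the camera call returned (one of the last four; its "shot" number tells which), for a name from the list of things; names that differ only in an ending like _2 or _b are one class to them, and where a whole thing is asked for, a point or a joint stands for the part that bears it (a point fixed in the world has none). Each returns a list of dicts, best first, with "conf" (0 to 1); they miss things now and then, are a little off and sometimes report something else, mostly with a low value. They report only what shows in the picture. A call takes as long as a camera call. They do not tell look-alikes from the thing itself.
- trace(picture, query): "pixels" (480x640 bool, what is visible of it).
- place_of(picture, query): "location" ([x, y, z] in mm, in world coordinates, good to about 4 mm: a listed point, or the origin of a listed thing).
The state is a dict: "time": time; "joint_pos": joint angles; "qd": joint speeds; "joint_efforts": joint torques, N m; "tool_pos": TCP position; "tcp_rot": TCP orientation; "ft_force": force on the tool from outside, world axes, zero at the start; "wrist_torque": the same for the moment, N m; "finger_gap": finger opening in mm; "grip_force": force on a finger pad.
Only numpy, scipy, OpenCV 4.12 (cv2) and the standard library are available. Lean on these libraries where they do the work, as an engineer would, in place of code of your own. Each camera call takes 0.05 s, during which the arm holds its last target. There are 200 camera calls.

TASK

Finish the sample-tube rack: pick the one plate whose two end holes fit the posts of the metal rack base, lower it over both posts (do not drop it) and leave it lying level, fully down on the collars. Leave the other two plates where they lie.

Things in the scene. Friction and masses are not known exactly. Their poses are not given: they have to be found in the camera images.
- rack_base: Fixed aluminium rack base: foot 150 (its y) x 50 (x) x 12 mm high; on it two 42 mm round collars, flat tops 32 mm above the bench, each with a 16 mm steel post, at y = -45 and +45 mm. Posts are straight up to 66 mm, then taper to a 6 mm tip at 76 mm above the bench. Origin: centre of the underside; z up. Same after a half turn.
- tube_plate: The plate that fits: white plastic, 136 (its y) x 64 (x) x 8 mm thick, a 34 mm hole at y = -45 and +45 mm, four 13 mm tube holes between. An upright grip in its middle, 12 thick (x) x 30 long (y), rises from 8 to 48 mm above the underside. 0.08 to 0.17 kg. Origin: centre of the underside; z up. Same after a half turn. Starts flat on the bench, grip up.
- small_hole_plate: A plate that does not fit: same outline as the tube plate (136 x 64 x 8 mm) but its two end holes, also 90 mm apart, are only 12 mm, too small for the posts. Same plastic, grip, origin and axes as the tube plate; lies flat on the bench.
- short_plate: A plate that does not fit: shorter, 104 x 64 x 8 mm, with two 28 mm end holes only 66 mm apart and two 13 mm tube holes. Same plastic, grip, origin and axes as the tube plate; lies flat on the bench.
Not all that is in view belongs to the job. Leave any black or turquoise look-alike of the rack_base alone.

How it is judged (in metres and radians):
At the end, for the whole second after the job is handed in: The tube plate rests on both collars, a post through each end hole: underside 27 to 37 mm above the bench, tilt under 0.07 rad, centre within 15 mm of the base's centre along the base's x and y, long axis within 0.3 rad of the line of posts (either way round), at rest (x of tube_plate in the frame of rack_base between -0.015 and 0.015 m and y of tube_plate in the frame of rack_base between -0.015 and 0.015 m and z of tube_plate in the frame of rack_base between 0.027 and 0.037 m and angle between the y axis of tube_plate and the y axis of rack_base, either way round below 0.3 rad and angle between tube_plate's own z axis and vertical below 0.07 rad and linear speed of tube_plate below 0.02 m/s and angular speed of tube_plate below 0.2 rad/s); the robot touches nothing.
It fails at once if the plate is dropped: it falls free of the gripper faster than 0.6 m/s (a fall of about 20 mm) (contact force between tube_plate and the arm below 0.01 N and contact force between tube_plate and the fingers below 0.01 N and linear speed of tube_plate above 0.6 m/s).
It fails at once if one of the other two plates is moved by more than 30 mm (distance of any of small_hole_plate, short_plate from where it was at the start of the episode above 0.03 m).
It also fails if it takes over 38 s, if anything falls off the work surface, if the arm or the gripper's body presses on something with over 40 N, if the wrist force passes 120 N, or if a joint passes its speed limit or range.

## Working session

There is one attempt and no reset: what is moved stays moved. The work goes in short steps, Python scripts to look and compute and a shell command to move; the robot and the scene stay as the last step left them, time stands still between calls to the robot, and variables do not carry over. Pictures are saved under pics/ and viewed, at most 10 in all, crops included, and the job is handed in when it is done.

```bash
mkdir -p pics; python3 - <<'E'
from bench import *
import cv2,numpy as np
for n in("scene","side"):
    p=snapshot(n);cv2.imwrite(f"pics/{n}1.png",p["image"][:,:,::-1])
    for q in("rack_base","tube_plate","small_hole_plate","short_plate"):
        for d in place_of(p,q)[:4]:
            X=np.array(d["location"]);u=p["intrinsics"]@(p["R"]@X+p["t"])
            print(n,q,round(d["conf"],2),X.round(),(u[:2]/u[2]).round())
print(sense()["time"],sense()["tcp_rot"])
E
```

```text
scene rack_base 0.92 [639. 214.   6.] [244. 306.]
scene rack_base 0.81 [222. 406.   1.] [454. 278.]
scene rack_base 0.79 [663.  20.   1.] [193. 250.]
scene rack_base 0.68 [545. 626.   1.] [403. 450.]
scene tube_plate 0.74 [ 609. -163.    0.] [181. 192.]
scene tube_plate 0.55 [636. 217.   5.] [246. 306.]
scene small_hole_plate 0.89 [ 456. -177.    1.] [233. 164.]
scene short_plate 0.63 [438. 161.  -0.] [310. 248.]
side rack_base 0.86 [660.  24.   3.] [245. 191.]
side rack_base 0.77 [638. 213.  -1.] [235. 245.]
side rack_base 0.77 [544. 621.   3.] [231. 425.]
side rack_base 0.6 [219. 411.   1.] [426. 336.]
side tube_plate 0.56 [ 609. -158.    3.] [277. 152.]
side small_hole_plate 0.61 [ 454. -175.   -1.] [332. 153.]
side short_plate 0.61 [442. 162.  -2.] [324. 236.]
side short_plate 0.24 [641. 213.  -2.] [234. 245.]
0.5 [-1.79996497e+02 -4.03138501e-04  2.42806864e+01]
```

View pics/scene1.png

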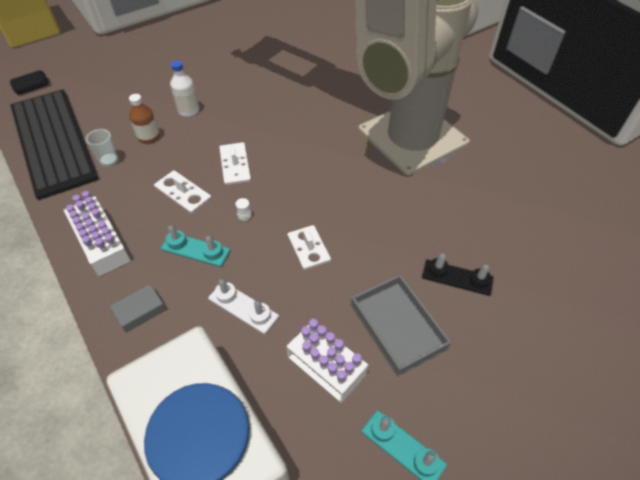

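```bash
python3 - <<'E'
import cv2,numpy as np
a=cv2.imread("pics/scene1.png")
c=[cv2.resize(a[y-50:y+50,x-65:x+65],(390,300),interpolation=cv2.INTER_CUBIC) for x,y in((181,192),(233,164),(244,295),(193,245))]
cv2.imwrite("pics/crop1.png",np.vstack([np.hstack(c[:2]),np.hstack(c[2:])]))
E
```

```text
(no output)
```

View pics/crop1.png

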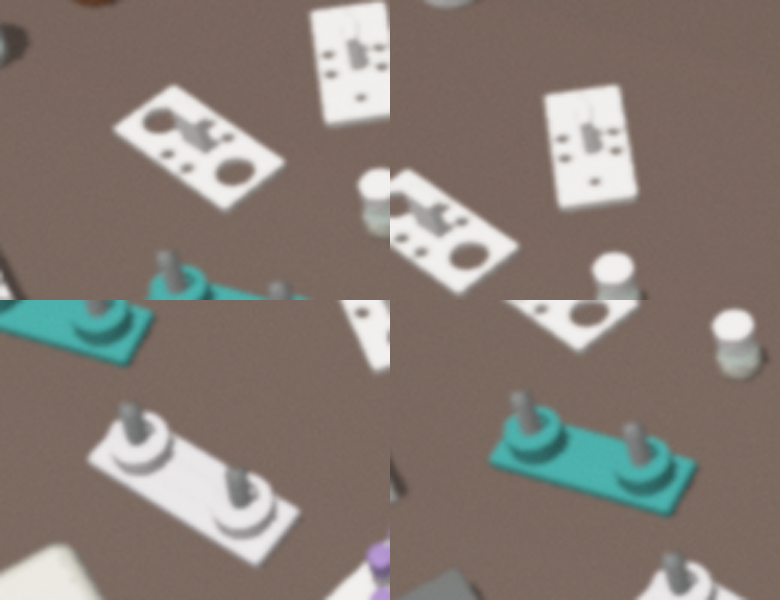

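The tube plate candidates are (181,192), (233,164) and (310,247). Of these, (181,192) has two big end holes far apart, so it is the tube plate. (233,164) has tiny end holes and (310,247) is the short one. The base candidates are (244,306), (195,248), (458,275) and (403,450). Only (244,306) is bare metal; the rest are turquoise or black. Next I measure the yaws.

```bash
cat > h.py <<'E'
from bench import *
import cv2,numpy as np
def ground(p,uv,z):
    K,R,t=(np.array(p[k]) for k in("intrinsics","R","t"))
    d=(R.T@np.linalg.inv(K)@np.c_[uv,np.ones(len(uv))].T).T
    c=-R.T@t
    return c[:2]+d[:,:2]*((z-c[2])/d[:,2])[:,None]
def rect(p,mask,z):
    m=max(cv2.findContours(mask.astype(np.uint8),0,2)[0],key=cv2.contourArea)[:,0]
    b=cv2.boxPoints(cv2.minAreaRect(ground(p,m,z).astype(np.float32)))
    e=[b[1]-b[0],b[2]-b[1]];e.sort(key=np.linalg.norm)
    return b.mean(0).round(1),[round(float(np.linalg.norm(v)),1) for v in e],round(float(np.degrees(np.arctan2(e[1][1],e[1][0]))%180),1)
E
python3 - <<'E'
from h import *
for n in("scene","side"):
    p=snapshot(n)
    for q,z,w in(("tube_plate",8,(609,-160)),("rack_base",12,(639,214))):
        for d in trace(p,q)[:4]:
            r=rect(p,d["pixels"],z)
            if np.hypot(*(r[0]-w))<50: print(n,q,round(d["conf"],2),*r)
p=snapshot("wrist");print((-p["R"].T@p["t"]).round(1),p["R"].round(2).tolist(),p["intrinsics"][0][0]);s=sense();print(s["tool_pos"],s["time"])
E
```

```text
scene tube_plate 0.61 [ 607.3 -156.2] [70.9, 146.7] 106.6
scene rack_base 0.7 [641.6 214.8] [57.2, 159.0] 112.2
side tube_plate 0.56 [ 609.  -162.7] [64.5, 157.0] 106.9
side rack_base 0.64 [649.5 197.3] [50.0, 201.7] 112.8
[ 320.  -514.1  374.5] [[0.41, -0.91, -0.0], [-0.86, -0.39, 0.31], [-0.29, -0.13, -0.95]] 351.08264471677666
[ 246.74985325 -546.90117784  248.30033609] 0.85
```

```bash
python3 -m handwheel '[[1,3.5,-1.46,0,0,0,0],[1,3.5,-1.46,0,0,0,0],[1,3.5,-1.46,0,0,0,0],[1,3.5,-1.46,0,0,0,0],[1,3.5,-1.46,0,0,0,0],[1,3.5,-1.46,0,0,0,0],[1,3.5,-1.46,0,0,0,0],[1,3.5,-1.46,0,0,0,0],[1,3.5,-1.46,0,0,0,0],[1,3.5,-1.46,0,0,0,0],[1,3.5,-1.46,0,0,0,0],[1,3.5,-1.46,0,0,0,0]]'
python3 -m handwheel '[[1,3.5,-1.46,0,0,0,0],[1,3.5,-1.46,0,0,0,0],[1,0,0,0,0,0,-0.12],[1,0,0,0,0,0,-0.12],[1,0,0,0,0,0,-0.12],[1,0,0,0,0,0,-0.12],[1,0,0,0,0,0,-0.12],[1,0,0,0,0,0,-0.12],[1,0,0,0,0,0,-0.12],[1,0,0,0,0,0,-0.12],[1,0,0,0,0,0,-0.12],[1,0,0,0,0,0,-0.12]]'
python3 -m handwheel '[[1,0,0,1,0,0,-0.12],[1,0,0,1,0,0,-0.12],[1,0,0,1,0,0,0],[1,0,0,0,0,0,0],[1,0,0,0,0,0,0]]'
cat > m.py <<'E'
from h import *
import sys
q,z,name=sys.argv[1],float(sys.argv[2]),sys.argv[3]
p=snapshot("wrist");cv2.imwrite(f"pics/{name}.png",p["image"][:,:,::-1])
for d in place_of(p,q)[:2]: print("place",round(d["conf"],2),np.round(d["location"],1))
for d in trace(p,q)[:2]: print("rect",round(d["conf"],2),*rect(p,d["pixels"],z))
s=sense();print(s["time"],np.round(s["tool_pos"],1),np.round(s["tcp_rot"],2),np.round(s["joint_pos"],1))
E
python3 m.py tube_plate 8 w1
```

```text
time: 1.85
tool_pos: [558.6, -212.9, 248.5]
tcp_rot: [180.0, -0.0, 24.3]
ft_force: [-0.6, -0.5, -0.9]
finger_gap: 85.2
grip_force: 0.0
time: 2.85
tool_pos: [609.4, -159.1, 248.3]
tcp_rot: [180.0, -0.0, 93.4]
ft_force: [0.1, -0.8, -0.4]
finger_gap: 85.1
grip_force: 0.0
time: 3.27
tool_pos: [608.8, -158.9, 217.3]
tcp_rot: [-179.9, -0.1, 106.6]
ft_force: [0.7, 0.6, -0.5]
finger_gap: 85.3
grip_force: 0.0
place 0.85 [ 607.1 -158.2    1.1]
rect 0.67 [ 606.9 -158.2] [65.8, 136.8] 106.5
3.4167 [ 609.7 -159.2  219.1] [1.7995e+02 4.0000e-02 1.0667e+02] [-19.3  12.8  82.3   0.   84.8 -36. ]
```

View pics/w1.png

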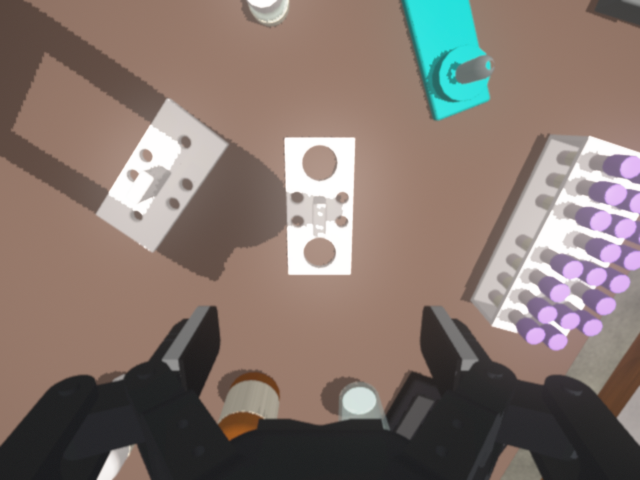

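```bash
python3 -m handwheel '[[1,0.17,-0.21,3,0,0,0],[1,0,0,3,0,0,0],[1,0,0,3,0,0,0],[1,0,0,3,0,0,0],[1,0,0,2.5,0,0,0],[1,0,0,2,0,0,0],[1,0,0,1.5,0,0,0],[1,0,0,0.5,0,0,0],[1,0,0,0,0,0,0],[1,0,0,0,0,0,0]]' 40
python3 -m handwheel '[[0,0,0,0,0,0,0],[0,0,0,0,0,0,0],[-0.6,0,0,0,0,0,0],[-0.6,0,0,0,0,0,0],[-1,0,0,0,0,0,0],[-1,0,0,0,0,0,0],[-1,0,0,0,0,0,0],[-1,0,0,0,0,0,0],[-1,0,0,0,0,0,0],[-1,0,0,0,0,0,0],[-1,0,0,0,0,0,0],[-1,0,0,0,0,0,0]]' 40
```

```text
time: 4.25
tool_pos: [607.6, -158.3, 34.4]
tcp_rot: [179.9, 0.0, 106.8]
ft_force: [1.1, 0.2, 1.2]
finger_gap: 85.2
grip_force: 0.0
time: 5.25
tool_pos: [607.1, -158.2, 33.7]
tcp_rot: [180.0, 0.0, 106.8]
ft_force: [0.3, 0.3, 5.2]
finger_gap: 11.6
grip_force: 40.1
```

```bash
python3 -m handwheel '[[-1,0,0,-0.5,0,0,0],[-1,0,0,-1,0,0,0],[-1,0,0,-1.5,0,0,0],[-1,0,0,-2,0,0,0],[-1,0,0,-2.5,0,0,0],[-1,0,0,-2.5,0,0,0],[-1,0,0,-2.5,0,0,0],[-1,0,0,-2.5,0,0,0],[-1,0,0,-2,0,0,0],[-1,0,0,-1,0,0,0],[-1,0,0,0,0,0,0]]'
python3 -m handwheel '[[-1,1,0.6,0,0,0,0],[-1,1.5,1,0,0,0,0],[-1,2.2,1.4,0,0,0,0],[-1,2.5,1.5,0,0,0,0],[-1,2.5,1.5,0,0,0,0],[-1,2.5,1.5,0,0,0,0],[-1,2.5,1.5,0,0,0,0],[-1,2.5,1.5,0,0,0,0],[-1,2.2,1.4,0,0,0,0],[-1,1.5,1,0,0,0,0],[-1,1,0.6,0,0,0,0],[-1,0,0,0,0,0,0]]'
python3 -m handwheel '[[-1,0,0,0,0,0,0],[-1,0,0,0,0,0,0]]'
python3 m.py rack_base 12 w2; python3 m.py tube_plate 8 w3
```

```text
time: 6.17
tool_pos: [608.3, -158.5, 217.0]
tcp_rot: [179.8, 0.2, 106.8]
ft_force: [0.8, -0.4, -0.7]
finger_gap: 11.9
grip_force: 39.3
time: 7.17
tool_pos: [671.9, 93.6, 210.7]
tcp_rot: [-179.8, -0.1, 107.0]
ft_force: [0.3, 0.1, -0.5]
finger_gap: 11.5
grip_force: 39.2
time: 7.33
tool_pos: [672.3, 89.7, 212.3]
tcp_rot: [-179.9, 0.0, 106.8]
ft_force: [-0.2, 0.2, -1.6]
finger_gap: 11.4
grip_force: 39.2
place 0.68 [ 6.427e+02  2.170e+02 -5.000e-01]
place 0.65 [660.8  24.8   2.9]
rect 0.87 [646.  76.] [9.2, 39.9] 127.3
rect 0.83 [646.3 203.4] [49.6, 120.9] 112.6
7.4833 [672.7  89.3 213.2] [-1.7998e+02  1.0000e-02  1.0670e+02] [  3.2  20.5  73.7  -0.   85.7 -13.5]
place 0.58 [670.4  88.6 179.2]
rect 0.88 [693.9  16.5] [141.6, 255.3] 106.5
7.6333 [672.9  89.8 213.5] [1.7998e+02 1.0000e-02 1.0672e+02] [  3.3  20.5  73.7  -0.   85.7 -13.4]
```

View pics/w2.png

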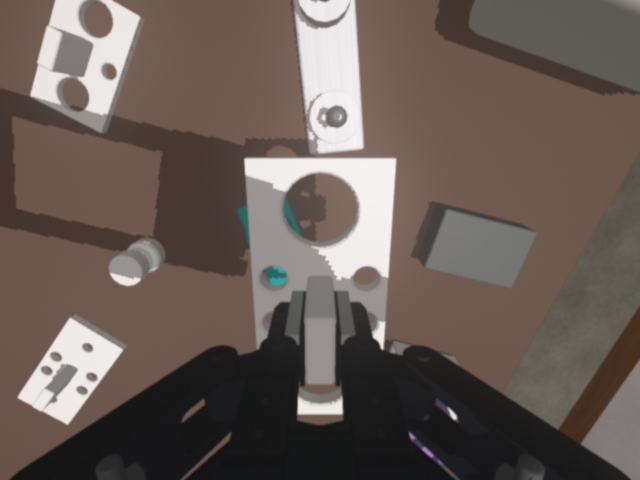

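The picture shows the tube plate held, with its far hole at (320,208). The metal base is beyond it, with its near post at (336,117) and foot corners at (308,153) and (362,149).

```bash
python3 - <<'E'
from h import *
p=snapshot("wrist")
g=lambda u,z:ground(p,np.array([u],float),z)[0]
print("tip",g((337,117),76),"collar",g((333,118),32),"edge mid foot",g((335,151),12))
s=sense();tcp=s["tool_pos"];print("hole",g((320,208),tcp[2]-26),"pred",tcp[:2]+45*np.array([-.2876,.9578]),tcp)
for n in("scene","side"):
  q=snapshot(n)
  for d in place_of(q,"rack_base")[:4]: print(n,np.round(d["location"],1))
E
```

```text
tip [659.63983774 174.20449139] collar [658.48368167 173.73276585] edge mid foot [669.33332076 147.67350333]
hole [659.46867038 132.55690552] pred [659.95776799 132.98599138] [672.89976799  89.88499138 213.50952902]
scene [660.9  21.7   0.8]
scene [ 2.240e+02  4.092e+02 -2.000e-01]
scene [639.6 215.8   2.9]
scene [543.3 627.9   1. ]
side [640.8 212.1  -1.5]
side [661.3  22.6   1.6]
side [219.2 409.4   2.4]
side [542.7 621.2   3.2]
```

```bash
python3 -m handwheel '[[-1,1,0.1,0,0,0,0],[-1,2,0.1,0,0,0,0],[-1,2.5,0.1,0,0,0,0],[-1,2.5,0.1,0,0,0,0],[-1,2.5,0.1,0,0,0,0],[-1,1.7,0.1,0,0,0,0],[-1,0.75,0,0,0,0,0],[-1,0,0,1,0,0,-0.045],[-1,0,0,2,0,0,-0.047],[-1,0,0,2,0,0,0],[-1,0,0,2,0,0,0],[-1,0,0,1.2,0,0,0]]'
python3 -m handwheel '[[-1,0,0,0,0,0,0],[-1,0,0,0,0,0,0],[-1,0,0,0,0,0,0]]'
python3 - <<'E'
from h import *
s=sense();print(s["time"],np.round(s["tool_pos"],1),np.round(s["tcp_rot"],2))
w=snapshot("wrist")["image"];p=snapshot("scene")
K=p["intrinsics"];c=lambda X:(lambda u:(u[:2]/u[2]).astype(int))(K@(p["R"]@np.array(X,float)+p["t"]))
x,y=c([641,215,60]);z=p["image"][y-50:y+50,x-65:x+65]
cv2.imwrite("pics/a4.png",np.hstack([cv2.resize(w,(400,300)),cv2.resize(z,(390,300))])[:,:,::-1])
cv2.imwrite("pics/w4.png",w[:,:,::-1])
E
```

```text
time: 8.88
tool_pos: [640.0, 215.9, 128.6]
tcp_rot: [-179.8, -0.0, 112.1]
ft_force: [-0.6, 0.5, -2.0]
finger_gap: 11.1
grip_force: 39.3
time: 9.13
tool_pos: [642.1, 216.4, 132.9]
tcp_rot: [179.9, 0.0, 112.0]
ft_force: [-0.6, -0.1, -0.5]
finger_gap: 11.6
grip_force: 39.2
9.1333 [642.1 216.4 132.9] [1.7989e+02 2.0000e-02 1.1205e+02]
```

View pics/a4.png

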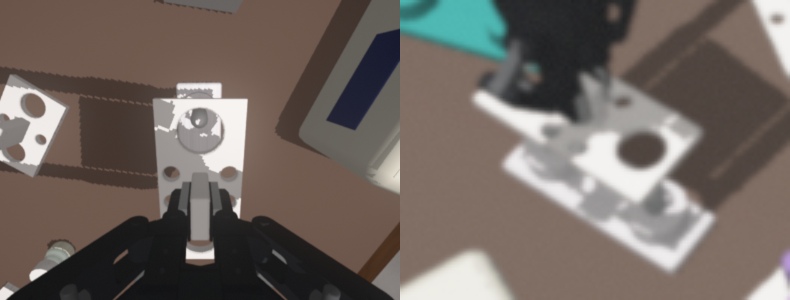

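The wrist view shows the far post's tip inside the plate's end hole, at about (320,189) full scale. I'll check its position numerically.

```bash
python3 - <<'E'
from h import *
p=snapshot("wrist");a=p["image"]
cv2.imwrite("pics/w5.png",cv2.resize(a[130:280,240:400],(640,600),interpolation=cv2.INTER_CUBIC)[:,:,::-1])
t=sense()["tool_pos"];print(t)
for v in (180,185,190,195): print(v,ground(p,np.array([[320.,v]]),76)[0])
e=np.array([np.cos(np.radians(112)),np.sin(np.radians(112))])
print("expected",t[:2]+45*e)
E
```

```text
[642.29227621 216.53370828 133.3126603 ]
180 [622.40440492 265.02938478]
185 [623.38887185 262.60536902]
190 [624.38220498 260.15952232]
195 [625.38452464 257.69154844]
expected [625.43497951 258.25698174]
```

View pics/w5.png

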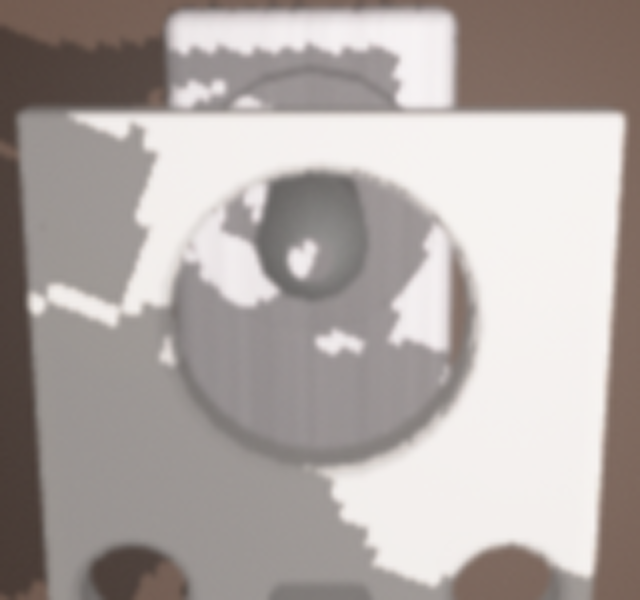

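The post tip is at about (318,192), within 1–2 mm of where it should be, so I'll lower the plate.

```bash
python3 -m handwheel '[[-1,0,0,1,0,0,0],[-1,0,0,1,0,0,0],[-1,0,0,1,0,0,0],[-1,0,0,1,0,0,0],[-1,0,0,1,0,0,0],[-1,0,0,0.5,0,0,0],[-1,0,0,0.3,0,0,0],[-1,0,0,0.2,0,0,0],[-1,0,0,0.2,0,0,0],[-1,0,0,0,0,0,0],[-1,0,0,0,0,0,0]]'
python3 -m handwheel '[[-1,0,0,0.1,0,0,0],[-1,0,0,0.1,0,0,0],[-1,0,0,0.1,0,0,0],[-1,0,0,0,0,0,0],[-1,0,0,0,0,0,0],[-1,0,0,0,0,0,0]]'
```

```text
time: 10.2
tool_pos: [641.5, 216.4, 69.8]
tcp_rot: [180.0, 0.0, 112.1]
ft_force: [-0.0, -0.1, -0.7]
finger_gap: 11.5
grip_force: 39.3
time: 10.7
tool_pos: [641.1, 216.3, 66.3]
tcp_rot: [-180.0, 0.0, 112.1]
ft_force: [-0.0, -0.2, -1.9]
finger_gap: 11.7
grip_force: 39.3
```

```bash
python3 -m handwheel '[[-1,0,0,0.05,0,0,0],[-1,0,0,0.05,0,0,0],[-1,0,0,0.05,0,0,0],[-1,0,0,0,0,0,0],[-1,0,0,0,0,0,0],[-1,0,0,0,0,0,0]]'
```

```text
time: 11.2
tool_pos: [641.3, 216.4, 65.7]
tcp_rot: [180.0, 0.0, 112.1]
ft_force: [-3.0, -1.5, 5.2]
finger_gap: 11.2
grip_force: 40.2
```

Contact came at the expected height, so I'll release and rise.

```bash
python3 -m handwheel '[[-0.6,0,0,0,0,0,0],[-0.6,0,0,0,0,0,0],[-0.3,0,0,0,0,0,0],[0,0,0,0,0,0,0],[0,0,0,0,0,0,0],[0,0,0,0,0,0,0]]' 20
python3 -m handwheel '[[0,0,0,-1,0,0,0],[0,0,0,-1.5,0,0,0],[0,0,0,-2,0,0,0],[0,0,0,-2.5,0,0,0],[0,0,0,-2.5,0,0,0],[0,0,0,-2.5,0,0,0],[0,0,0,-2,0,0,0],[0,0,0,-1,0,0,0],[0,0,0,0,0,0,0],[0,0,0,0,0,0,0]]'
python3 m.py tube_plate 40 w6
```

```text
time: 11.7
tool_pos: [641.1, 216.3, 64.7]
tcp_rot: [-180.0, -0.0, 112.1]
ft_force: [0.1, 0.5, 1.0]
finger_gap: 42.7
grip_force: 0.0
time: 12.53
tool_pos: [641.6, 216.4, 215.7]
tcp_rot: [179.9, 0.0, 112.1]
ft_force: [-0.2, 0.7, -0.9]
finger_gap: 42.8
grip_force: 0.0
place 0.85 [639.  218.7  30.5]
rect 0.82 [640.8 215.6] [65.0, 135.9] 112.5
12.6833 [640.1 216.  212.5] [-1.7980e+02 -3.0000e-02  1.1206e+02] [14.3 20.3 74.2  0.  85.8 -7.8]
```

View pics/w6.png

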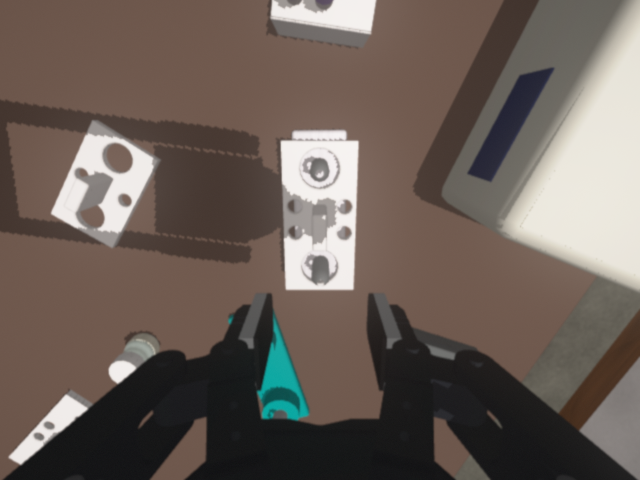

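The plate sits on the collars with posts showing through both holes, at (319,168) and (320,266), and its size is right for z = 40. The gripper is clear.

```bash
python3 -c "from bench import *;print(hand_in())"
```

```text
the job is handed in; nothing more can be done
None
```

The tube plate lies on both collars of the metal rack base, a post through each end hole and the gripper clear; I handed the job in at about 12.7 s, and hand-in returned no verdict.

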